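# Park the bottle opener in the corner of the letter rack

## Task

Tidy the hall console: with the fingertips, push the aluminium bottle opener across the glass to the foot of the steel letter rack, until one long side lies flush along the front edge of the rack's base and one end touches the end stop that sticks out from it. Only slide it flat on the glass, do not pick it up or tip it, and leave the other loose things where they are.

Things in the scene. Friction and masses are not known exactly. Their poses are not given: they have to be found in the camera images.
- opener: brushed aluminium bottle opener, a flat straight bar with square ends lying on the glass: 150 mm long (own x), 36 mm wide (own y), 12 mm thick, 100 to 210 g, loose; a window near the +x end. Origin: centre of its underside. z up. Either way round is fine.
- rack: steel letter rack, fixed. Base plate 120 (own x) x 260 (own y) x 16 mm high; origin under its centre, z up. Front edge: straight face at own x = -60 mm. End stop: bar 10 mm thick, 16 high, sticking out 50 mm from the front edge at the own -y end; inner face at own y = -120 mm. Four wire hoops 135 mm high on the back half (own x -8 to +55, y within 108 mm).
- corner (a point): inner corner on the glass where the rack's front edge and its end stop's inner face meet; axes as the rack's: free space lies towards -x and +y. The parked opener's centre lies at x = -18 mm, y = +75 mm from here.
- coaster: round ceramic coaster with cork bottom, 100 mm across, 10 mm high; a bystander, loose; origin under its centre
- sunglasses: open black plastic sunglasses on their lens rims and temple tips, about 140 x 135 x 42 mm; origin under the middle of the front, temples along own +x; a bystander, loose
- whistle: yellow plastic whistle, about 60 x 18 x 22 mm, origin under its round chamber; a bystander, loose
- bowl: white ceramic bowl, 130 mm across, 50 mm high; a bystander, loose; origin under its centre
- bottle: green glass bottle, 62 mm across, 190 mm high; a bystander, loose; origin under its centre
Not all that is in view belongs to the job. Of the things shaped like the opener, the aluminium one is meant.

How it is judged (in metres and radians):
At the end, for the whole second after the job is handed in: The opener lies flat and still, its long side against the rack's front edge (gap at its middle under 3.5 mm, within 0.04 rad of parallel) and its end against the end stop (gap under 4 mm) (x of opener in the frame of corner between -0.0215 and -0.014 m and y of opener in the frame of corner between 0.07 and 0.079 m and angle between the x axis of opener and the y axis of rack, either way round below 0.04 rad and angle between opener's own z axis and vertical below 0.05 rad and height (world z) of opener below 0.003 m and linear speed of opener below 0.01 m/s); the robot touches nothing.
It fails at once if the opener is lifted off the glass (6 mm) or tipped (0.15 rad) (height (world z) of opener above 0.006 m or angle between opener's own z axis and vertical above 0.15 rad).
It fails at once if another loose thing (coaster, sunglasses, whistle, key bowl, bottle) is shifted by more than 20 mm (distance of any of coaster, sunglasses, whistle, bowl, bottle from where it was at the start of the episode above 0.02 m).
It also fails if it takes over 70 s, if anything falls off the work surface, if the arm or the gripper's body presses on something with over 40 N, if the wrist force passes 120 N, or if a joint passes its speed limit or range.

## Robot

A 6-joint arm with a two-finger parallel gripper is mounted at the origin on the work surface. World frame = base frame: x ahead of the robot, y to its left, z up, the work surface at z = 0. Lengths are in m, angles in degrees, forces in N, time in s.
With the tool pointing down it reaches from about 0.25 to 0.725 m from the base axis. Payload 9.7 kg.
Tool frame: the origin (TCP) lies at the very end of the fingers, on their centre line; the grasp point (between the pads) lies grasp_offset behind it (grasp_offset is the distance from the TCP to the grasp point, in m); z points along the fingers, y is the line along which they close (so a half turn about z gives the same grasp; the last joint's range is limited). The gripper opens to 85 mm and grips with 20 to 120 N. Pads are 22 mm wide; open, the fingers measure 114 mm over their backs; the gripper's body (76 mm by 85 mm) begins 54 mm behind the grasp point. The pads swing forward as they close: fully open they stand 13 mm farther back than shut.
Start: joints at [71.219, 4.979, 10.078, 95.1, 0, 90], TCP at [0.177, 0.521, 0.231] pointing down, gripper open.
Joint ranges: [-179.16, 179.16], [-48.56, 103.87], [-65.8, 70.77], [-126.05, 130.52], [-82.76, 87.17], [-180, 180]. Speed limits (degrees/s): [127.2, 127.2, 147.25, 180, 180, 180].

## Interface

Orientations are given as [roll, pitch, yaw] about the fixed x, y, z axes, in that order (R = Rz(yaw) Ry(pitch) Rx(roll)).
In Python, from workcell import get_obs, camera, calibration, job_done, recognise, cut_out, mark_of, grasp_offset gives the robot as it stands.
- The arm moves only by the tool servo_tool, never from a script. Its argument "moves" is a list of rows, each a list of 3 entries, a list of its own where there are three numbers: the turn, a rotation vector about the tool's x, y, z in degrees, then the shift along the tool's x, y, z in m, then the opening in per cent of the stroke, from 0 (shut) to 100 (fully open). In form: [[[ax, ay, az], [x, y, z], claw], ...]. A call has 1 to 12 rows; each row shifts and turns the commanded pose from where the row before left it, along the tool's axes as they then stand; what a row does not reach is not made up. A row lasts 1/10 s, in which the tool goes at most 50 mm and 8.59 degrees, less where a joint would pass 70% of its speed; a pose out of reach is approached as far as the arm can. A call is refused whole if a number of a shift passes 0.05 or a number of a turn 8.59, either way. A call with a gripper value outside its range is refused whole. The fingers move at their own pace and stop on an object; "force" is the grip in N (left out, the last holds). Time passes only in rows, so rows that do not move let the fingers close. It gives the time, the measured TCP pose, the force, the opening and the grip force at its end, in the units of the state.
- get_obs(): the state, without advancing time (a new reading comes with each control period).
- camera(name): name is "scene" or "top" or "wrist"; returns (picture, depth): 480x640x3 uint8, red, green, blue; 480x640 float32, m along the optical axis (not along the pixel's ray), 0 where there is no reading.
- calibration(name): a dict with "camera_matrix" (3x3 intrinsics, pixels), "R" (3x3) and "t" (3): a world point X has camera coordinates R X + t. Camera axes: x right, y down, z forward; pixel columns grow to the right and rows downward; lengths in m; the calibration is good to about 2 mm. The wrist camera is an equidistant fisheye: a pixel r from the principal point sees the ray r / f radians off the axis. A picture is of the moment at which its call begins: read the wrist's pose just before it. calibration takes no time and is no camera call; for the wrist camera it gives the pose at the moment of the call.
- job_done(): hands the job in; it is judged then, once.
Trained networks look in the newest picture that a camera, given by its name, has taken for a name from the list of things; names that differ only in an ending like _2 or _b are one class to them, and where a whole thing is asked for, a point or a joint stands for the part that bears it (a point fixed in the world has none). Each returns a list of dicts, best first, with "score" (0 to 1); they miss things now and then, are a little off and sometimes report something else, mostly with a low value. They report only what shows in the picture. A call takes as long as a camera call. They do not tell look-alikes from the thing itself.
- recognise(name, camera): "xyz" ([x, y, z] in m, in the coordinates of the camera as it stood for that picture, good to about 4 mm: the middle of the surface that is visible of it).
- cut_out(name, camera): "mask" (480x640 bool, what is visible of it).
- mark_of(name, camera): "xyz" ([x, y, z] in m, in the coordinates of the camera as it stood for that picture, good to about 4 mm: a listed point, or the origin of a listed thing).
The state is a dict: "time": time; "q": joint angles; "qd": joint speeds; "joint_efforts": joint torques, N m; "ee_pos": TCP position; "tcp_rot": TCP orientation; "wrist_force": force on the tool from outside, world axes, zero at the start; "torque": the same for the moment, N m; "opening": finger opening in m; "grasp_force": force on a finger pad.
Only numpy, scipy, OpenCV 4.12 (cv2) and the standard library are available. Lean on these libraries where they do the work, as an engineer would, in place of code of your own. Each camera call takes 0.05 s, during which the arm holds its last target. There are 200 camera calls.

## Working session

There is one attempt and no reset: what is moved stays moved. The work goes in short steps, Python scripts to look and compute and a tool call to move; the robot and the scene stay as the last step left them, time stands still between calls to the robot, and variables do not carry over. Pictures are saved under pics/ and viewed, at most 10 in all, crops included, and the job is handed in when it is done.

Besides the shell and the picture viewer there is one more tool, called after "Emit:" as name(argument=value, ...) on one line, values as JSON. servo_tool: Moves the arm, as the interface text tells. Its arguments: {"type":"object","properties":{"moves":{"type":"array"},"force":{"type":"number"}},"required":["moves"]}

```bash
mkdir -p pics; ls; cat > h.py <<'E'
import numpy as np, cv2
from workcell import *
def w(c,p): 
    k=calibration(c); return k["R"].T@(np.array(p)-k["t"])
def snap(c,n):
    p,d=camera(c); cv2.imwrite(f"pics/{n}.png",p[:,:,::-1]); return p,d
def pts(c,mask,d):
    k=calibration(c);K=k["camera_matrix"];v,u=np.nonzero(mask&(d>0));z=d[v,u]
    P=np.c_[(u-K[0,2])/K[0,0]*z,(v-K[1,2])/K[1,1]*z,z]
    return (P-k["t"])@k["R"]
E
python3 - <<'E'
from h import *
np.set_printoptions(precision=4,suppress=True)
print(get_obs(),grasp_offset)
for c in("top","scene"):
    p,d=snap(c,c+"1")
    for n in("opener","rack","corner","coaster","sunglasses","whistle","bowl","bottle"):
        for f in(mark_of,):
            print(c,n,[(w(c,r["xyz"]),round(r["score"],2)) for r in f(n,c)])
    for n in("opener","rack"):
      for r in cut_out(n,c):
        P=pts(c,r["mask"],d); b=cv2.minAreaRect(P[:,:2].astype(np.float32)*1000)
        print(c,n,r["score"],len(P),b,np.median(P,0))
print(get_obs()["time"])
E
```

```text
pics
{'time': 0.0, 'q': array([71.2202,  5.0113, 10.0348, 95.0996, -0.0005, 90.0007]), 'qd': array([-0.0983, -0.0859, -0.0332,  0.011 ,  0.103 ,  0.0679]), 'joint_efforts': array([ -0.0002, -52.0389,  46.4805,   0.0164,   0.    ,   0.    ]), 'ee_pos': array([0.177 , 0.5205, 0.2306]), 'tcp_rot': array([-179.9239,    0.0005,  161.2195]), 'wrist_force': array([ 0.384 , -0.0538,  0.5632]), 'torque': array([ 0.0132,  0.0132, -0.002 ]), 'grasp_force': 0.0, 'opening': 0.08553146067219977} 0.0187
top opener [(array([ 0.379 , -0.2918, -0.0015]), 0.98), (array([ 0.2707, -0.4601,  0.0017]), 0.96), (array([ 0.3276,  0.0794, -0.0001]), 0.72), (array([ 0.4605, -0.1218, -0.0003]), 0.69)]
top rack [(array([0.5592, 0.2567, 0.0014]), 0.68), (array([ 0.7634, -0.076 ,  0.0011]), 0.32)]
top corner [(array([0.6747, 0.194 , 0.0012]), 0.79)]
top coaster [(array([ 0.7674, -0.0745, -0.0004]), 0.56)]
top sunglasses [(array([ 0.458 , -0.416 , -0.0016]), 0.9), (array([ 0.5572,  0.2559, -0.0015]), 0.38)]
top whistle [(array([ 0.7128, -0.2856, -0.0032]), 0.56), (array([ 0.768, -0.077, -0.003]), 0.35)]
top bowl [(a
[... 1497 characters left out ...]
5, 88.9136962890625), (52.11664581298828, 180.28675842285156), 67.52659606933594) [0.3458 0.076  0.0104]
scene opener 0.92 705 ((379.3536071777344, -293.3843688964844), (36.69336700439453, 158.5638427734375), 43.18125915527344) [ 0.3896 -0.3022  0.0114]
scene opener 0.91 693 ((467.86572265625, -121.76976776123047), (155.5399169921875, 42.73767852783203), 0.5468139052391052) [ 0.4729 -0.1253  0.0106]
scene opener 0.74 808 ((262.29339599609375, -452.18524169921875), (37.827816009521484, 171.4989471435547), 46.88814163208008) [ 0.2745 -0.4614  0.0112]
scene rack 0.67 3564 ((519.041748046875, 350.795166015625), (280.4529724121094, 515.787353515625), 22.089351654052734) [0.5709 0.2605 0.0156]
1.1
```

View pics/top1.png

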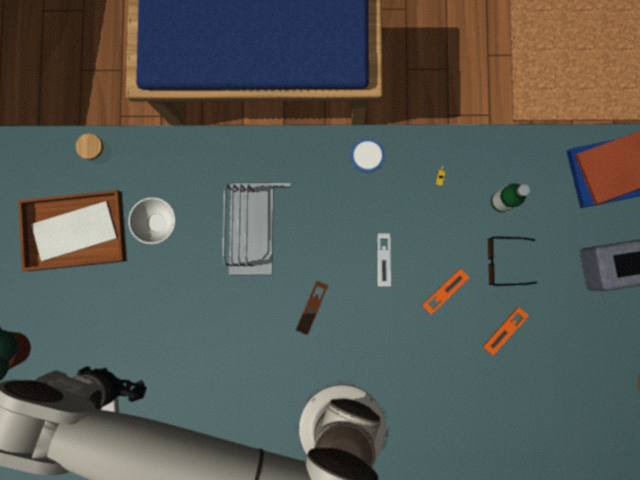

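View pics/scene1.png

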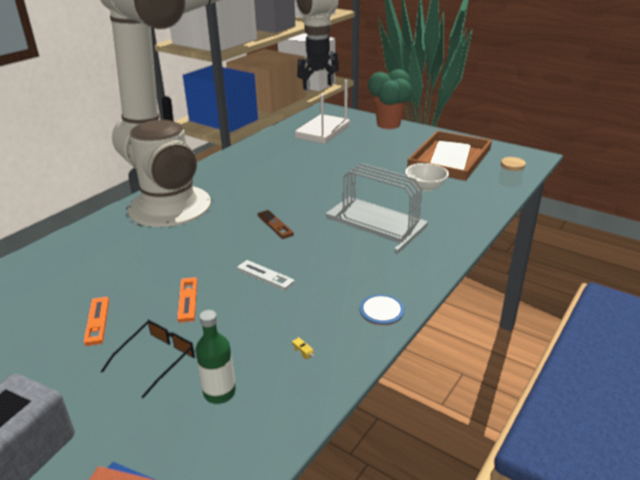

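```bash
python3 - <<'E'
import cv2;from h import *
a=cv2.imread("pics/top1.png")
k=calibration("top");print(k)
out=[]
for X in [(.465,-.121,.012),(.378,-.293,.012),(.267,-.458,.012),(.329,.081,.012)]:
    q=k["camera_matrix"]@(k["R"]@np.array(X)+k["t"]);u,v=(q[:2]/q[2]).astype(int);print(u,v)
    c=cv2.copyMakeBorder(a,50,50,50,50,cv2.BORDER_CONSTANT)[v:v+100,u:u+100]
    out.append(cv2.resize(c,(300,300),interpolation=cv2.INTER_CUBIC))
cv2.imwrite("pics/crops.png",np.vstack([np.hstack(out[:2]),np.hstack(out[2:])]))
E
```

```text
{'camera_matrix': array([[544.35419822,   0.        , 328.16578225],
       [  0.        , 544.35419822, 243.84539141],
       [  0.        ,   0.        ,   1.        ]]), 'R': array([[-8.87811871e-04, -9.99981656e-01, -5.99166717e-03],
       [-9.97055670e-01,  1.34459951e-03, -7.66693093e-02],
       [ 7.66759592e-02,  5.90595780e-03, -9.97038573e-01]]), 't': array([0.03723504, 0.50865353, 1.50948041])}
384 259
445 290
505 330
312 308
```

View pics/crops.png

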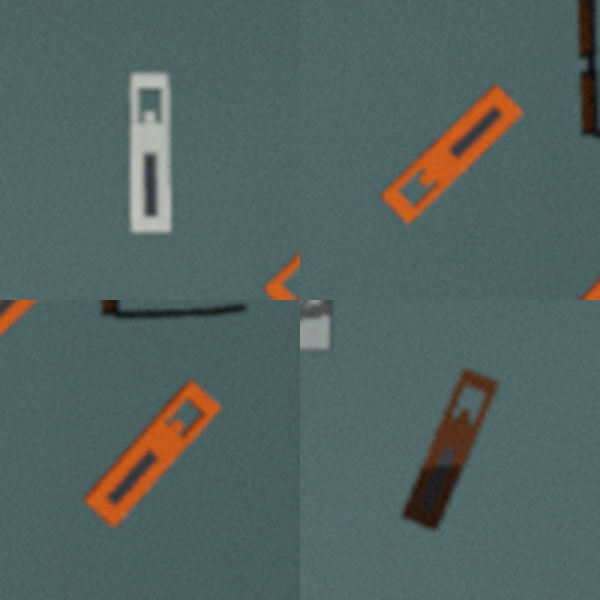

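The aluminium opener is the silver bar at pixel (384,259) in the top view, at about (0.466, -0.121) and parallel to world x. The other lookalikes are orange or brown. The rack's front faces -y and its end stop is at the far end, around pixel (285,185), with the corner at about (0.675, 0.194). The plan:
1. Push the near end along +x with the fingers shut.
2. Push the long side along +y with the fingers spread.
3. Finish with a short push along +x.

Emit:
servo_tool(moves=[[[0,0,7.91],[0,0,0],0],[[0,0,7.91],[0,0,0],0],[[0,0,7.91],[0,0,0],0],[[0,0,7.91],[0,0,0],0],[[0,0,7.91],[0,0,0],0],[[0,0,7.91],[0,0,0],0],[[0,0,7.91],[0,0,0],0],[[0,0,7.91],[0,0,0],0],[[0,0,7.91],[0,0,0],0]])

```text
time: 2.0
ee_pos: [0.1771, 0.5207, 0.2313]
tcp_rot: [-180.0, 0.0, 89.7]
wrist_force: [-0.6, 1.3, 1.3]
opening: 0.0001
grasp_force: 0.0
```

Emit:
servo_tool(moves=[[[0,0,0],[-0.04,0.011,0],0],[[0,0,0],[-0.04,0.011,0],0],[[0,0,0],[-0.04,0.011,0],0],[[0,0,0],[-0.04,0.011,0],0],[[0,0,0],[-0.04,0.011,0],0],[[0,0,0],[-0.04,0.011,0],0],[[0,0,0],[-0.04,0.011,0],0],[[0,0,0],[-0.04,0.011,0],0],[[0,0,0],[-0.04,0.011,0],0],[[0,0,0],[-0.04,0.011,0],0],[[0,0,0],[-0.04,0.011,0],0],[[0,0,0],[-0.04,0.011,0],0]])

```text
time: 3.2
ee_pos: [0.3093, 0.0392, 0.2316]
tcp_rot: [179.9, -0.0, 90.0]
wrist_force: [1.2, 0.5, 0.1]
opening: -0.0001
grasp_force: 0.0
```

Emit:
servo_tool(moves=[[[0,0,0],[-0.04,0.011,0],0],[[0,0,0],[-0.04,0.011,0],0],[[0,0,0],[-0.04,0.011,0.0],0],[[0,0,0],[-0.04,0.011,0.0],0],[[0,0,0],[0,0,0.04],0],[[0,0,0],[0,0,0.04],0],[[0,0,0],[0,0,0.04],0],[[0,0,0],[0,0,0.04],0],[[0,0,0],[0,0,0.03],0],[[0,0,0],[0,0,0],0]])

```text
time: 4.2
ee_pos: [0.351, -0.1184, 0.0379]
tcp_rot: [-179.7, -0.1, 90.0]
wrist_force: [-0.9, -0.6, 0.2]
opening: -0.0002
grasp_force: 0.0
```

```bash
cat > look.py <<'E'
import sys
from h import *
np.set_printoptions(precision=4,suppress=True)
for c in sys.argv[2:]:
    p,d=snap(c,c+sys.argv[1])
    if c=="wrist": print(get_obs()["ee_pos"]);continue
    for n in ("opener",):
      for r in cut_out(n,c):
        P=pts(c,r["mask"],d);P=P[P[:,2]>.006]
        if len(P)<50: continue
        b=cv2.minAreaRect(P[:,:2].astype(np.float32)*1000)
        rgb=p[r["mask"]].mean(0)
        if np.ptp(rgb)<30: print(c,round(r["score"],2),len(P),b,rgb, P.min(0),P.max(0))
    print([(w(c,r["xyz"]),round(r["score"],2)) for r in mark_of("opener",c)][:4])
E
python3 look.py 2 top wrist
```

```text
top 0.78 467 ((468.0400085449219, -120.5638198852539), (34.697452545166016, 144.22642517089844), 89.36259460449219) [150.6843 155.2098 152.0081] [ 0.3961 -0.1382  0.0062] [ 0.54   -0.103   0.0234]
[(array([ 0.3768, -0.2916,  0.001 ]), 0.79), (array([ 0.2713, -0.4574, -0.0001]), 0.76), (array([0.3266, 0.0794, 0.0012]), 0.68), (array([ 0.4621, -0.1202, -0.002 ]), 0.67)]
[ 0.3545 -0.1195  0.0433]
```

View pics/wrist2.png

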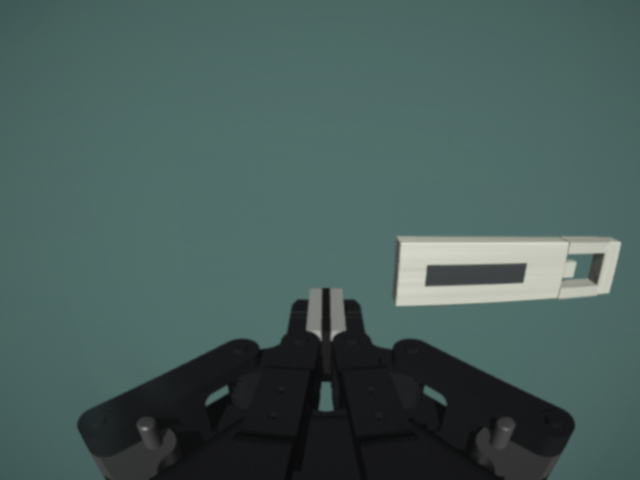

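The wrist view shows the bar at pixels x 395–620, clear of the shut fingertips at about (325,290). I'll lower and push along +x.

Emit:
servo_tool(moves=[[[0,0,0],[0,0,0.02],0],[[0,0,0],[0,0,0.012],0],[[0,0,0],[0,0,0.004],0],[[0,0,0],[0,0,0],0],[[0,0,0],[0,0.01,0],0],[[0,0,0],[0,0.01,0],0],[[0,0,0],[0,0.01,0],0],[[0,0,0],[0,0.01,0],0],[[0,0,0],[0,0.01,0],0],[[0,0,0],[0,0.01,0],0],[[0,0,0],[0,0,0],0]])

```text
time: 5.5
ee_pos: [0.4151, -0.1192, 0.0055]
tcp_rot: [180.0, 0.0, 90.1]
wrist_force: [1.2, -0.7, 2.8]
opening: -0.0003
grasp_force: 1.4
```

```bash
python3 look.py 3 top wrist
```

```text
top 0.72 261 ((515.8096923828125, -112.40189361572266), (45.06781768798828, 117.52642822265625), 76.94755554199219) [149.8774 155.4748 151.5503] [ 0.4635 -0.1356  0.006 ] [ 0.5714 -0.0772  0.4571]
[(array([ 0.3783, -0.294 ,  0.0017]), 0.85), (array([ 0.2695, -0.4618,  0.0042]), 0.74), (array([0.3249, 0.0794, 0.0017]), 0.66), (array([ 0.4937, -0.1212, -0.0044]), 0.57)]
[ 0.4138 -0.1192  0.0055]
```

View pics/wrist3.png

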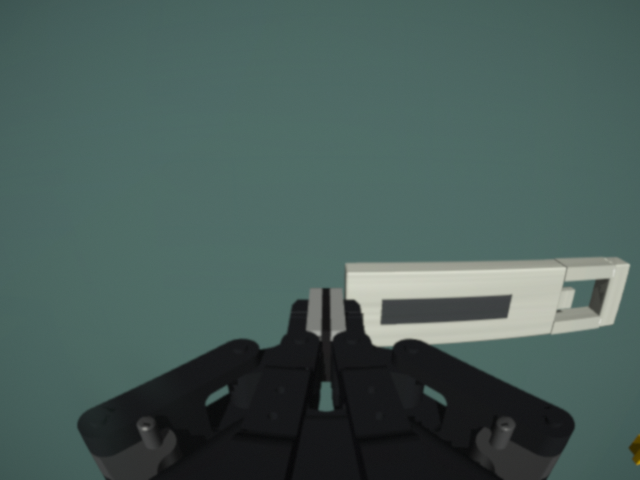

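The bar is in contact with the finger's right face, at pixel column 345. It sits slightly towards +y of the pad. I'll nudge the finger +y while pushing on.

Emit:
servo_tool(moves=[[[0,0,0],[0,-0.006,0],0],[[0,0,0],[0.006,0,0],0],[[0,0,0],[0,0.01,0],0],[[0,0,0],[0,0.01,0],0],[[0,0,0],[0,0.01,0],0],[[0,0,0],[0,0.01,0],0],[[0,0,0],[0,0.01,0],0],[[0,0,0],[0,0.01,0],0],[[0,0,0],[0,0.01,0],0],[[0,0,0],[0,0.01,0],0],[[0,0,0],[0,0.008,0],0],[[0,0,0],[0,0.006,0],0]])

```text
time: 6.9
ee_pos: [0.5021, -0.1132, 0.0055]
tcp_rot: [-180.0, 0.0, 90.0]
wrist_force: [-5.0, -0.1, 6.4]
opening: -0.0002
grasp_force: 4.5
```

```bash
python3 look.py 4 top scene wrist
```

```text
[(array([0.331, 0.083, 0.002]), 0.9), (array([ 0.2723, -0.463 ,  0.0015]), 0.67), (array([ 0.3774, -0.2916, -0.0011]), 0.58)]
scene 0.98 650 ((583.8341674804688, -125.6274185180664), (42.79300308227539, 153.95458984375), 87.64466857910156) [184.1493 186.9181 181.3844] [ 0.5066 -0.1492  0.0061] [ 0.6611 -0.1033  0.0179]
[(array([ 0.3774, -0.2921,  0.0065]), 0.71), (array([ 0.5822, -0.122 ,  0.0003]), 0.61), (array([ 0.2692, -0.4578,  0.0011]), 0.57)]
[ 0.5018 -0.1132  0.0055]
```

View pics/wrist4.png

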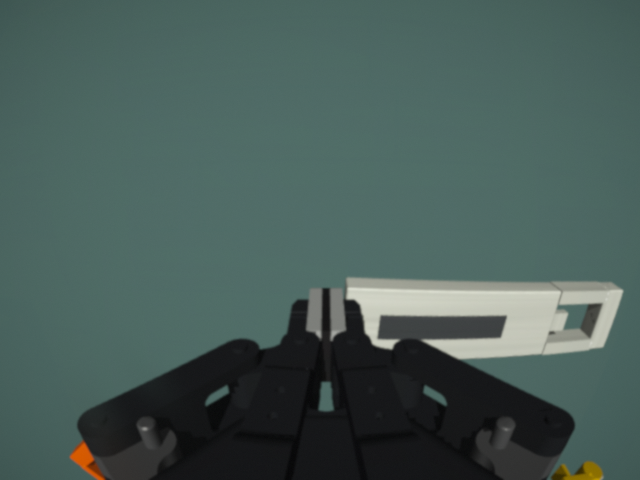

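The bar is now near (0.585, -0.122) and almost parallel to world x. Next I'll go round to its -y side with the fingers opened to 55%.

Emit:
servo_tool(moves=[[[0,0,0],[0,-0.012,0],0],[[0,0,0],[0,0,-0.04],0],[[0,0,0],[-0.02,0,-0.01],0],[[0,0,0],[-0.022,0.035,0],55],[[0,0,0],[-0.02,0.035,0],55],[[0,0,0],[-0.005,0.025,0],55],[[0,0,0],[0,0,0],55],[[0,0,0],[0,0,0.025],55],[[0,0,0],[0,0,0.02],55],[[0,0,0],[0,0,0.007],55],[[0,0,0],[0,0,0],55]])

```text
time: 8.35
ee_pos: [0.5827, -0.1796, 0.0023]
tcp_rot: [-179.8, -0.0, 90.0]
wrist_force: [-0.2, 0.5, -0.1]
opening: 0.0471
grasp_force: 0.0
```

```bash
python3 look.py 5 top wrist; python3 -c "
from workcell import *;print(get_obs()['wrist_force'])"
```

```text
top 0.86 586 ((583.0942993164062, -123.38060760498047), (38.55513000488281, 149.95538330078125), 86.07767486572266) [148.6224 153.0916 149.8689] [ 0.5081 -0.1448  0.006 ] [ 0.6575 -0.1019  0.0245]
[(array([ 0.2687, -0.4621,  0.0018]), 0.71), (array([ 0.5785, -0.1242, -0.0031]), 0.69), (array([ 0.3287,  0.0805, -0.0014]), 0.63)]
[ 0.5849 -0.1803  0.0047]
[-0.42989543  0.00425746  0.12511523]
```

View pics/wrist5.png

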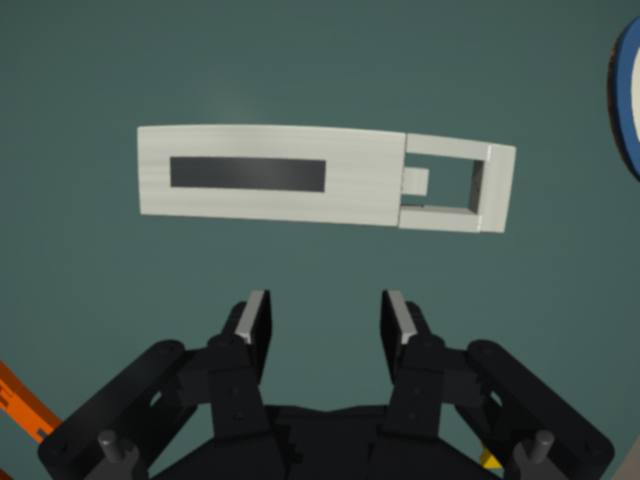

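Both fingers stand below the bar in the picture, at about (255,300) and (395,300), and are centred on it (columns 140–512). The coaster is out of the path, so I'll push along +y.

Emit:
servo_tool(moves=[[[0,0,0],[0.01,0,0.001],55],[[0,0,0],[0.012,0,0],55],[[0,0,0],[0.012,0,0],55],[[0,0,0],[0.012,0,0],55],[[0,0,0],[0.012,0,0],55],[[0,0,0],[0.012,0,0],55],[[0,0,0],[0.012,0,0],55],[[0,0,0],[0.012,0,0],55],[[0,0,0],[0.012,0,0],55],[[0,0,0],[0.012,0,0],55],[[0,0,0],[0.012,0,0],55],[[0,0,0],[0.012,0,0],55]])

```text
time: 9.75
ee_pos: [0.5843, -0.0371, 0.0023]
tcp_rot: [-180.0, 0.0, 90.0]
wrist_force: [0.2, -2.7, 1.6]
opening: 0.0471
grasp_force: 1.2
```

Emit:
servo_tool(moves=[[[0,0,0],[0.012,0,0],55],[[0,0,0],[0.012,0,0],55],[[0,0,0],[0.012,0,0],55],[[0,0,0],[0.012,0,0],55],[[0,0,0],[0.012,0,0],55],[[0,0,0],[0.012,0,0],55],[[0,0,0],[0.012,0,0],55],[[0,0,0],[0.012,0,0],55],[[0,0,0],[0.01,0,0],55],[[0,0,0],[0.006,0,0],55],[[0,0,0],[0.004,0,0],55],[[0,0,0],[0,0,0],55]])

```text
time: 10.95
ee_pos: [0.5842, 0.0785, 0.0021]
tcp_rot: [-180.0, -0.0, 90.1]
wrist_force: [0.5, -0.5, -0.6]
opening: 0.0472
grasp_force: 0.0
```

```bash
python3 look.py 6 top scene wrist
```

```text
[(array([ 0.2675, -0.4607,  0.0015]), 0.78), (array([ 0.3763, -0.2917, -0.0005]), 0.63)]
scene 0.83 305 ((585.9170532226562, 102.06890869140625), (148.78564453125, 44.35777282714844), 1.6249877214431763) [176.7007 181.1217 175.455 ] [0.5115 0.0809 0.0061] [0.6607 0.1257 0.017 ]
[(array([ 0.5792,  0.109 , -0.0014]), 0.8), (array([ 0.3754, -0.2925,  0.0009]), 0.64)]
[0.5843 0.0777 0.0022]
```

View pics/wrist6.png

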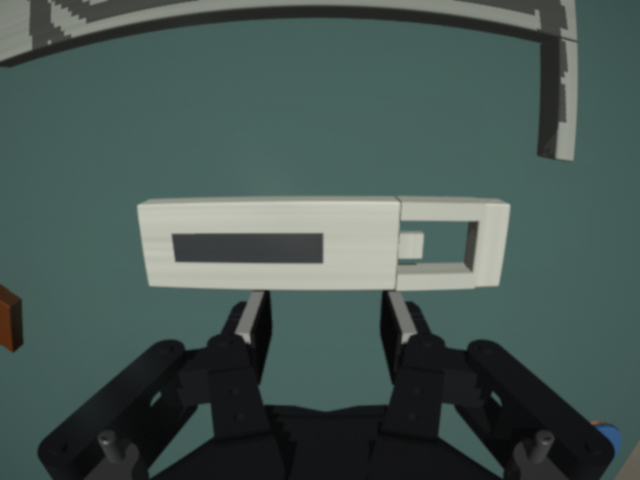

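The bar is square in the two fingers. The rack edge is ahead, and the end stop at column 540 clears the bar's end at column 510. Continuing to the edge.

Emit:
servo_tool(moves=[[[0,0,0],[0.01,0,0],55],[[0,0,0],[0.01,0,0],55],[[0,0,0],[0.01,0,0],55],[[0,0,0],[0.01,0,0],55],[[0,0,0],[0.01,0,0],55],[[0,0,0],[0.006,0,0],55],[[0,0,0],[0.003,0,0],55],[[0,0,0],[0.002,0,0],55],[[0,0,0],[0.002,0,0],55],[[0,0,0],[0,0,0],55]])

```text
time: 12.3
ee_pos: [0.5843, 0.141, 0.0023]
tcp_rot: [180.0, -0.0, 90.0]
wrist_force: [-0.1, 0.5, 0.3]
opening: 0.0472
grasp_force: 0.0
```

Emit:
servo_tool(moves=[[[0,0,0],[0.002,0,0],55],[[0,0,0],[0,0,0],55]])

```text
time: 12.5
ee_pos: [0.5843, 0.1429, 0.0023]
tcp_rot: [180.0, -0.0, 90.0]
wrist_force: [-0.2, -0.6, -0.1]
opening: 0.0471
grasp_force: 0.0
```

Emit:
servo_tool(moves=[[[0,0,0],[0.002,0,0],55],[[0,0,0],[0,0,0],55]])

```text
time: 12.7
ee_pos: [0.5843, 0.145, 0.0023]
tcp_rot: [180.0, -0.0, 90.0]
wrist_force: [0.7, 0.1, -0.1]
opening: 0.0472
grasp_force: 0.1
```

Emit:
servo_tool(moves=[[[0,0,0],[0.002,0,0],55],[[0,0,0],[0,0,0],55]])

```text
time: 12.9
ee_pos: [0.5843, 0.1471, 0.0023]
tcp_rot: [180.0, -0.0, 90.0]
wrist_force: [-0.1, -0.3, 0.5]
opening: 0.047
grasp_force: 0.1
```

Emit:
servo_tool(moves=[[[0,0,0],[0.002,0,0],55],[[0,0,0],[0,0,0],55]])

```text
time: 13.1
ee_pos: [0.5842, 0.149, 0.0023]
tcp_rot: [-180.0, 0.0, 90.0]
wrist_force: [-0.7, -1.5, -0.2]
opening: 0.0471
grasp_force: 0.7
```

Emit:
servo_tool(moves=[[[0,0,0],[0.002,0,0],55],[[0,0,0],[0,0,0],55]])

```text
time: 13.3
ee_pos: [0.5841, 0.1493, 0.0023]
tcp_rot: [-180.0, 0.2, 89.9]
wrist_force: [-1.1, -10.0, 2.8]
opening: 0.0469
grasp_force: 5.0
```

The bar is flush against the edge with a 10 N reaction. Now I'll go round to the near end with the fingers shut.

Emit:
servo_tool(moves=[[[0,0,0],[-0.012,0,0],55],[[0,0,0],[0,0,-0.04],55],[[0,0,0],[0,0,-0.02],0],[[0,0,0],[0.01,-0.035,0],0],[[0,0,0],[0.012,-0.035,0],0],[[0,0,0],[0.011,-0.034,0],0],[[0,0,0],[0,0,0],0],[[0,0,0],[0,0,0.03],0],[[0,0,0],[0,0,0.02],0],[[0,0,0],[0,0,0.007],0],[[0,0,0],[0,0,0],0]])

```text
time: 14.4
ee_pos: [0.4799, 0.1715, 0.0046]
tcp_rot: [-179.9, 0.0, 90.0]
wrist_force: [0.0, 0.1, 0.6]
opening: -0.0
grasp_force: 0.0
```

```bash
python3 look.py 7 top scene wrist
```

```text
top 0.64 802 ((764.3878784179688, -76.07197570800781), (94.88900756835938, 93.51148223876953), 89.51449584960938) [160.3836 168.6885 172.3694] [ 0.7177 -0.1236  0.006 ] [ 0.8111 -0.0286  0.0205]
top 0.53 171 ((618.9186401367188, 174.82894897460938), (73.19475555419922, 32.157840728759766), 0.3960493803024292) [120.6298 125.2099 122.1547] [0.5824 0.1587 0.0063] [0.6555 0.1911 0.0194]
top 0.22 398 ((461.0035400390625, -476.36834716796875), (127.20335388183594, 137.1350860595703), 89.42137908935547) [38.5676 37.2633 32.7126] [ 0.393  -0.5406  0.0061] [ 0.5297 -0.4126  0.0519]
[(array([0.3242, 0.0818, 0.0018]), 0.79), (array([ 0.2696, -0.46  ,  0.0016]), 0.67), (array([ 0.5789,  0.1757, -0.0014]), 0.56), (array([ 0.3767, -0.2918, -0.0007]), 0.56)]
scene 0.94 459 ((584.0018920898438, 174.8692169189453), (154.97210693359375, 46.08045196533203), 0.5036191940307617) [155.474  159.2345 153.799 ] [0.5066 0.1519 0.0062] [0.6614 0.1985 0.0188]
[(array([ 0.3749, -0.2925, -0.0012]), 0.97), (array([ 0.2664, -0.4578,  0.0005]), 0.88), (array([ 0.5815,  0.1773, -0.0018]), 0.79), (array([ 0.3306,  0.0844, -0.0009]), 0.78)]
[0.4807 0.172  0.006 ]
```

View pics/wrist7.png

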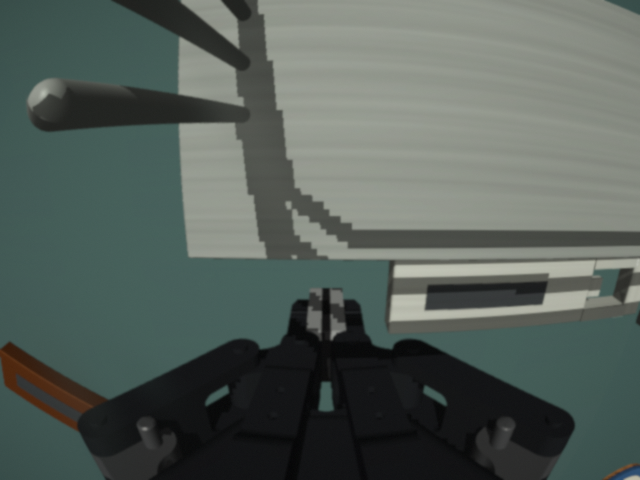

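The bar lies along the base's front edge, and the fingers are clear of its near end (column 388). Pushing +x to the stop.

Emit:
servo_tool(moves=[[[0,0,0],[0,0.01,0],0],[[0,0,0],[0,0.01,0],0],[[0,0,0],[0,0.006,0],0],[[0,0,0],[0,0.003,0],0],[[0,0,0],[0,0.002,0],0],[[0,0,0],[0,0.002,0],0],[[0,0,0],[0,0,0],0]])

```text
time: 15.45
ee_pos: [0.5136, 0.1719, 0.0056]
tcp_rot: [-180.0, -0.0, 90.0]
wrist_force: [-3.8, -0.6, 4.4]
opening: -0.0
grasp_force: 3.2
```

Emit:
servo_tool(moves=[[[0,0,0],[0,0.002,0],0],[[0,0,0],[0,0,0],0]])

```text
time: 15.65
ee_pos: [0.5156, 0.1719, 0.0055]
tcp_rot: [-180.0, -0.0, 90.0]
wrist_force: [-3.9, -0.1, 5.3]
opening: -0.0005
grasp_force: 3.3
```

Emit:
servo_tool(moves=[[[0,0,0],[0,0.002,0],0],[[0,0,0],[0,0,0],0]])

```text
time: 15.85
ee_pos: [0.5176, 0.1719, 0.0056]
tcp_rot: [-180.0, -0.0, 90.0]
wrist_force: [-3.7, -0.7, 5.4]
opening: 0.0004
grasp_force: 3.3
```

Emit:
servo_tool(moves=[[[0,0,0],[0,0.002,0],0],[[0,0,0],[0,0,0],0]])

```text
time: 16.05
ee_pos: [0.5188, 0.1719, 0.0055]
tcp_rot: [-179.9, -0.0, 90.0]
wrist_force: [-7.9, 0.8, 7.5]
opening: 0.0002
grasp_force: 6.4
```

Emit:
servo_tool(moves=[[[0,0,0],[0,0.0015,0],0],[[0,0,0],[0,0,0],0]])

```text
time: 16.25
ee_pos: [0.5189, 0.1719, 0.0055]
tcp_rot: [-179.7, -0.0, 90.0]
wrist_force: [-15.4, -0.2, 13.0]
opening: -0.0003
grasp_force: 9.8
```

```bash
python3 look.py 8 top scene; python3 -c "
from h import *
print(get_obs()['wrist_force'])
for c in ('top','scene'): print([w(c,r['xyz']) for r in mark_of('corner',c)])"
```

```text
top 0.51 76 ((658.6728515625, 167.89984130859375), (46.420528411865234, 26.345293045043945), 44.60811233520508) [106.1111 110.2222 107.5185] [0.6336 0.1587 0.0062] [0.6724 0.1936 0.021 ]
[(array([ 0.2704, -0.4593,  0.0019]), 0.8), (array([ 0.3773, -0.2929, -0.002 ]), 0.72), (array([0.3262, 0.0814, 0.0004]), 0.59)]
scene 0.56 455 ((598.2952880859375, 174.3009033203125), (149.3123016357422, 46.73291778564453), 1.5912659168243408) [155.8367 159.8793 154.369 ] [0.5239 0.1512 0.0061] [0.6733 0.1987 0.0183]
[(array([ 0.333 ,  0.0868, -0.0046]), 0.97), (array([ 0.5987,  0.1783, -0.0022]), 0.89), (array([ 0.2686, -0.4575,  0.0008]), 0.85), (array([ 0.3771, -0.2943,  0.0009]), 0.66)]
[-14.58958335  -1.40525314  13.18988546]
[array([0.67283757, 0.19082137, 0.00330765])]
[array([0.67709611, 0.19848033, 0.00077925])]
```

The end is against the stop with a 15 N reaction. I'll repeat the side push to make sure it is flush, then check.

Emit:
servo_tool(moves=[[[0,0,0],[0,-0.012,0],0],[[0,0,0],[0,0,-0.04],0],[[0,0,0],[-0.01,0,-0.02],0],[[0,0,0],[-0.016,0.03,0],55],[[0,0,0],[-0.016,0.03,0],55],[[0,0,0],[0,0.025,0],55],[[0,0,0],[0,0,0],55],[[0,0,0],[0,0,0.03],55],[[0,0,0],[0,0,0.02],55],[[0,0,0],[0,0,0.012],55],[[0,0,0],[0,0,0],55]])

```text
time: 17.75
ee_pos: [0.5924, 0.1298, 0.0015]
tcp_rot: [-179.8, 0.0, 90.0]
wrist_force: [-0.6, -1.3, 0.7]
opening: 0.0471
grasp_force: 0.0
```

Emit:
servo_tool(moves=[[[0,0,0],[0.006,0,0],55],[[0,0,0],[0.006,0,0],55],[[0,0,0],[0.002,0,0],55],[[0,0,0],[0.002,0,0],55],[[0,0,0],[0.0015,0,0],55],[[0,0,0],[0,0,0],55]])

```text
time: 18.35
ee_pos: [0.5938, 0.1476, 0.0035]
tcp_rot: [180.0, -0.0, 90.0]
wrist_force: [0.5, 0.8, 0.7]
opening: 0.0473
grasp_force: 0.0
```

Emit:
servo_tool(moves=[[[0,0,0],[0.0015,0,0],55],[[0,0,0],[0,0,0],55]])

```text
time: 18.55
ee_pos: [0.5937, 0.1489, 0.0033]
tcp_rot: [-180.0, 0.0, 90.0]
wrist_force: [0.2, 0.8, -1.1]
opening: 0.0471
grasp_force: 0.0
```

Emit:
servo_tool(moves=[[[0,0,0],[0.0015,0,0],55],[[0,0,0],[0,0,0],55]])

```text
time: 18.75
ee_pos: [0.5938, 0.1492, 0.0033]
tcp_rot: [-180.0, 0.1, 90.0]
wrist_force: [0.1, -6.7, 1.3]
opening: 0.0467
grasp_force: 3.2
```

Emit:
servo_tool(moves=[[[0,0,0],[-0.02,0,0],55],[[0,0,0],[-0.03,0,-0.04],55],[[0,0,0],[-0.02,-0.0,-0.04],55],[[0,0,0],[0,0,-0.04],55],[[0,0,0],[0,0,0],55]])

```text
time: 19.25
ee_pos: [0.5963, 0.08, 0.1298]
tcp_rot: [179.5, -0.1, 90.0]
wrist_force: [0.5, 0.9, 0.6]
opening: 0.0471
grasp_force: 0.0
```

```bash
python3 look.py 9 wrist scene top
```

```text
[0.5954 0.0803 0.1267]
scene 0.71 443 ((598.914794921875, 174.41929626464844), (147.25868225097656, 46.82158279418945), 0.4214155375957489) [158.2966 161.5429 155.9515] [0.5254 0.1512 0.0061] [0.6726 0.198  0.0167]
[(array([ 0.3323,  0.0816, -0.0026]), 0.97), (array([ 0.5996,  0.176 , -0.0008]), 0.94), (array([ 0.269 , -0.4572, -0.0009]), 0.88), (array([ 0.3771, -0.292 , -0.0015]), 0.71)]
top 0.87 266 ((583.0235595703125, 179.7942657470703), (115.34708404541016, 28.793447494506836), 1.5065683126449585) [124.4375 126.8456 123.7537] [0.5255 0.1643 0.006 ] [0.6404 0.1936 0.024 ]
[(array([ 0.2686, -0.4613,  0.0016]), 0.81), (array([ 0.5955,  0.1737, -0.0041]), 0.8), (array([ 0.3762, -0.2942, -0.0001]), 0.66), (array([ 0.764, -0.077,  0.   ]), 0.57)]
```

View pics/wrist9.png

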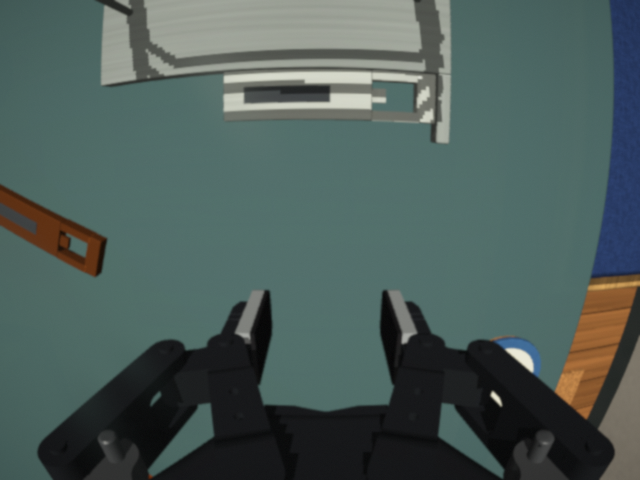

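The bar lies flush along the rack edge (row 72), and its end is against the stop (column 435). The robot is clear of everything.

```bash
python3 -c "
from workcell import *;print(job_done())"
```

```text
the job is handed in; nothing more can be done
None
```

I handed the job in with the opener pushed flush along the rack's front edge and its end against the end stop, never picked up, and no other loose thing touched; `job_done()` returned no verdict, so the result rests on the last camera view and the contact forces.

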